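# Close the seed sample box and hold the sorting board out over the husk tray

## Robot

A 6-joint arm with a two-finger parallel gripper is mounted at the origin on the work surface. World frame = base frame: x ahead of the robot, y to its left, z up, the work surface at z = 0. Lengths are in mm, angles in rad, forces in N, time in s.
With the tool pointing down it reaches from about 350 to 925 mm from the base axis. Payload 6.4 kg.
Tool frame: the origin (TCP) lies between the finger pads; the fingertips stand ctrl.tips_ahead ahead of it and the grasp point (between the pads) lies 3 mm ahead of it (ctrl.tips_ahead is the distance from the TCP to the fingertips, in mm); z points along the fingers, y is the direction in which the jaws open and shut (so a half turn about z gives the same grasp; the last joint's range is limited). The gripper opens to 94 mm and grips with 3 to 60 N. Pads are 16 mm wide; open, the fingers measure 119 mm over their backs; the gripper's body (75 mm by 177 mm) begins 78 mm behind the grasp point.
Start: joints at [1.108, 0.245, 1.558, -0, 1.339, -0.174], TCP at [185.118, 623.093, 227.455] pointing down, gripper open.
Joint ranges: [-3.13, 3.13], [-1.02, 2.26], [0.13, 2.54], [-0.95, 4.09], [0.21, 2.88], [-2.74, 2.74]. Speed limits (rad/s): [2.57, 2.57, 3.14, 3.14, 3.14, 3.14].

## Interface

Orientations are given as a unit quaternion [w, x, y, z].
In Python, from workcell import ctrl gives the robot as it stands.
- The arm moves only by the tool carry_out, never from a script. Its argument "rows" is a list that holds one entry, the list of rows, each a list of 5 numbers: the opening, from 0 (shut) to 1 (fully open), then the shift along the tool's x, y, z in m, then the turn about the tool's z in degrees. A call has 1 to 10 rows; each row shifts and turns the commanded pose from where the row before left it, along the tool's axes as they then stand; what a row does not reach is not made up. A row lasts 1/12 s, in which the tool goes at most 41.7 mm and 7.16 degrees, less where a joint would pass 70% of its speed; a pose out of reach is approached as far as the arm can. A call with a gripper value outside its range is refused whole. The fingers move at their own pace and stop on an object; the grip force is fixed at half the most. Time passes only in rows, so rows that do not move let the fingers close. It gives the time, the measured TCP pose, the force and the opening at its end, in the units of the state.
- ctrl.read_state(): the state, without advancing time (a new reading comes with each control period).
- ctrl.grab_frame(name): name is "scene" or "top"; returns a dict with "pixels" (384x512x3 uint8, red, green, blue), "fx", "fy", "cx", "cy" (pixels), "extrinsics" (4x4, takes a point from world to camera coordinates). Camera axes: x right, y down, z forward; pixel columns grow to the right and rows downward; lengths in mm; the calibration is good to about 2 mm. A picture is of the moment at which its call begins. There is no depth.
- ctrl.job_done(): hands the job in, once; it reports no verdict.
Trained networks look in the newest picture that a camera, given by its name, has taken for a name from the list of things; names that differ only in an ending like _2 or _b are one class to them, and where a whole thing is asked for, a point or a joint stands for the part that bears it (a point fixed in the world has none). Each returns a list of dicts, best first, with "confidence" (0 to 1); they miss things now and then, are a little off and sometimes report something else, mostly with a low value. They report only what shows in the picture. A call takes as long as a camera call. They do not tell look-alikes from the thing itself.
- ctrl.outline_of(target, camera): "pixels" (384x512 bool, what is visible of it).
- ctrl.landmark_of(target, camera): "location" ([x, y, z] in mm, in world coordinates, good to about 4 mm: a listed point, or the origin of a listed thing).
The state is a dict: "time": time; "joint_pos": joint angles; "joint_velocities": joint speeds; "effort": joint torques, N m; "position": TCP position; "ee_rot": TCP orientation; "contact_force": force on the tool from outside, world axes, zero at the start; "wrist_torque": the same for the moment, N m; "width": finger opening in mm.
Only numpy, scipy, OpenCV 4.12 (cv2) and the standard library are available. Lean on these libraries where they do the work, as an engineer would, in place of code of your own. Each camera call takes 0.05 s, during which the arm holds its last target. There are 200 camera calls.

## Task

The seed samples are packed: first shut the lid of the green sample box completely, so that no husks fall in and it is out of the way. Then take the white sorting board by its black grip bar and slide it, without lifting it, straight out along its stand towards the husk tray until the red line across it is level with the stand's edge; the yellow-capped tin stays standing on the board and everything else on the table stays where it is. Out there the board would tip off the stand by itself, so finish while still holding it by the bar, flat and still on the stand, so that a colleague can brush the husks off its end.

Things in the scene. Friction and masses are not known exactly. Their poses are not given: they have to be found in the camera images.
- stand: fixed low desk riser of light wood, 150 mm (its x) by 280 mm (its y), top face at 110 mm above the table; origin on the table under its centre; its +y axis is the direction in which the board is slid out
- stand_edge (a point): middle of the stand's upper edge on the slide-out (+y) side, 140 mm from the stand's centre, at the top face, 110 mm up; axes as the stand's
- board: loose white laminate sorting board lying flat on the stand, 120 mm (its x) by 340 mm (its y, roughly parallel to the stand's y, outer end at +y) by 12 mm thick, about 0.5 kg; origin at the centre of its underside. It starts with 40 to 80 mm sticking out past the stand's edge and must end with 230 mm; it then overbalances unless held
- board_grip (a point): middle of the board's black upright grip bar, 145 mm from the board's centre towards its tail (-y), 40 mm above the board's underside. The bar is 16 mm thick (along y, the way to pinch it), 70 mm long (along x) and stands 45 mm above the board's top face; axes as the board's
- board_mark (a point): middle of the thin red line across the board's top face, 60 mm from the board's centre towards the tail, 85 mm ahead (+y) of the grip bar's middle; axes as the board's
- tin: loose closed tin with a yellow cap, 54 mm across, 42 mm tall, 0.15 kg, standing on the outer end of the board; origin at the centre of its underside
- seedbox: fixed green sample box, 90 mm (x) by 100 mm (y), 70 mm tall, standing on the table under the path of the board, beyond the stand's edge; origin on the table under its centre; its lid is hinged along the top of its +x side. With the lid shut its top is 76.5 mm up, 33 mm below the board; the open lid stands in the board's way
- lid_hinge (a point): middle of the lid's hinge line, 70 mm up, 45 mm to +x of the box's centre; the axes turn with the lid: the lid, a plain 6 mm plate without handle, 90 by 100 mm, reaches from here along -x, and its outer face looks along +z
- lid (a joint): lid angle in rad: 0 shut flat on the box, about 1.57 upright, starts open at 1.55 to 1.85, end stop 1.95. The stiff hinge (0.08 N m) keeps the lid where it is left, so it must be pushed from its outer side all the way down
- husk_tray: fixed open grey tray, 200 (x) by 110 (y) by 40 mm, on the table beyond the sample box; origin under its centre
- mug: blue mug, 80 mm across, 90 mm tall, handle at +y; origin under its centre; leave alone
- stapler: red and black stapler, 130 by 36 by 46 mm; origin under its centre; leave alone
- calculator: grey desk calculator lying flat, 90 by 140 by 20 mm; origin under its centre; leave alone
- jar: amber glass jar with brass cap, 72 mm across, 110 mm tall; origin under its centre; leave alone
- pen_cup: dark steel pen cup with pens, 76 mm across, 140 mm tall with the pens; origin under its centre; leave alone
Things that resemble listed ones, but are neither listed nor needed, are in the scene too. Leave any pink or purple look-alike of the seedbox alone.

How it is judged:
By the outcome, as a careful person would: the job done as asked, in the order asked, and still so for the second after the job is handed in, while the arm keeps its last pose, push and grip.
It also fails if it takes over 56 s, if anything falls off the work surface, if the arm or the gripper's body presses on something with over 40 N, if the wrist force passes 120 N, or if a joint passes its speed limit or range.

## Working session

There is one attempt and no reset: what is moved stays moved. The work goes in short steps, Python scripts to look and compute and a tool call to move; the robot and the scene stay as the last step left them, time stands still between calls to the robot, and variables do not carry over. Pictures are saved under pics/ and viewed, about 8 in all and at most 12, crops included, and the job is handed in when it is done.

Besides the shell and the picture viewer there is one more tool, called by a JSON object that holds its "fn" and its "kwargs". carry_out: Moves the arm, as the interface text tells. Its arguments: {"type":"object","properties":{"rows":{"type":"array","items":{"type":"array","items":{"type":"array","items":{"type":"number"}}}}},"required":["rows"]}

```bash
mkdir -p pics; ls
cat > h.py <<'E'
import cv2,numpy as np
from workcell import ctrl
def save(n,f): cv2.imwrite(f'pics/{n}.png',f['pixels'][:,:,::-1])
def proj(f,p):
    E=np.array(f['extrinsics']);c=E[:3,:3]@np.array(p,float)+E[:3,3]
    return np.round([f['fx']*c[0]/c[2]+f['cx'],f['fy']*c[1]/c[2]+f['cy']],1)
def ray(f,u,v,z):
    E=np.array(f['extrinsics']);R=E[:3,:3];o=-R.T@E[:3,3]
    d=R.T@np.array([(u-f['cx'])/f['fx'],(v-f['cy'])/f['fy'],1]);return np.round(o+d*(z-o[2])/d[2],1)
E
python3 - <<'E'
from h import *
F={c:ctrl.grab_frame(c) for c in('scene','top')}
cv2.imwrite('pics/a.png',np.vstack([F[c]['pixels'] for c in F])[:,:,::-1])
for c in F: save(c,F[c])
for c in F:
  for t in 'stand stand_edge board board_grip board_mark tin seedbox lid_hinge husk_tray mug stapler calculator jar pen_cup'.split():
    for r in ctrl.landmark_of(t,c)[:3]:
      print(c,t,round(r['confidence'],2),np.round(r['location']),proj(F[c],r['location']))
s=ctrl.read_state();print(s['position'],s['ee_rot'],s['time'],ctrl.tips_ahead,s['width'])
E
```

```text
pics
scene stand 0.68 [ 553. -136.   -4.] [237.7 201.6]
scene board 0.67 [ 546. -114.  112.] [242.5 183.4]
scene board_grip 0.77 [ 548. -259.  152.] [213.3 151.7]
scene board_mark 0.83 [ 549. -176.  120.] [229.7 171.9]
scene tin 0.85 [568.   5. 123.] [262.6 206.8]
scene seedbox 0.9 [365. 166.   2.] [338.1 223.5]
scene seedbox 0.75 [334. 327.  -1.] [382.2 249.2]
scene seedbox 0.62 [534. 167.   2.] [304. 253.]
scene lid_hinge 0.87 [410. 158.  70.] [330.5 217.8]
scene lid_hinge 0.77 [376. 312.  74.] [375.9 241.7]
scene lid_hinge 0.6 [578. 160.  66.] [294.4 249.5]
scene husk_tray 0.56 [579. 290.   1.] [323.2 288.2]
scene mug 0.93 [ 649. -439.    7.] [164.9 165.6]
scene calculator 0.9 [ 401. -499.    0.] [206.8 127.2]
scene calculator 0.63 [ 550. -116.  113.] [241.3 183.5]
scene calculator 0.25 [ 543. -176.  120.] [230.8 171. ]
scene jar 0.84 [ 756. -228.   -4.] [175.7 217.6]
scene jar 0.24 [535. 165.  -1.] [303.1 253.3]
scene pen_cup 0.69 [774. -31.  -0.] [207.4 257.7]
top board 0.37 [796. 146.  -1.] [206.  128.5]
top board_grip 0.73 [ 545. -261.  148.] [330.2 201.7]
top board_mark 0.72 [ 551. -175.  122.] [300.7 199.5]
top tin 0.7 [567.   9. 118.] [240.7 192.8]
top tin 0.58 [ 547. -173.  120.] [300.  200.7]
top seedbox 0.96 [333. 329.  -2.] [145.9 262.5]
top seedbox 0.94 [534. 162.  -1.] [198. 204.]
top seedbox 0.63 [364. 164.  -2.] [195.1 254.7]
top lid_hinge 0.88 [582. 158.  70.] [195.8 187.9]
top lid_hinge 0.83 [376. 315.  69.] [143.7 251.2]
top lid_hinge 0.74 [406. 156.  72.] [193.8 243.3]
top husk_tray 0.61 [576. 296.   2.] [159.  190.7]
top mug 0.92 [ 649. -437.   -2.] [375.2 175.1]
top stapler 0.82 [799. 144.  -0.] [206.5 127.7]
top calculator 0.92 [ 400. -504.   -2.] [395.4 249.9]
top jar 0.7 [ 750. -226.   -4.] [313.4 144.3]
top pen_cup 0.57 [772. -32.   3.] [256.9 136.4]
[185.08394494 623.08627744 227.44395545] [-1.20715171e-05  1.43886721e-01  9.89594165e-01 -2.11541772e-05] 1.5 22.0 93.8349253345424
```

```bash
python3 -c "
import cv2,numpy as np
a=cv2.imread('pics/scene.png');b=cv2.imread('pics/top.png');cv2.imwrite('pics/s1.png',cv2.resize(a,(800,600)));cv2.imwrite('pics/t1.png',cv2.resize(b,(800,600)))"
```

```text
(no output)
```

View pics/s1.png

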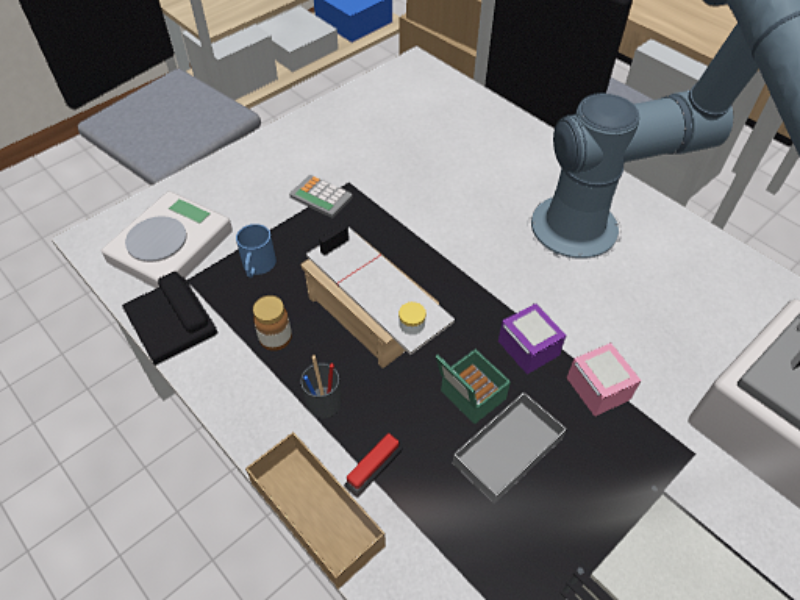

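View pics/t1.png

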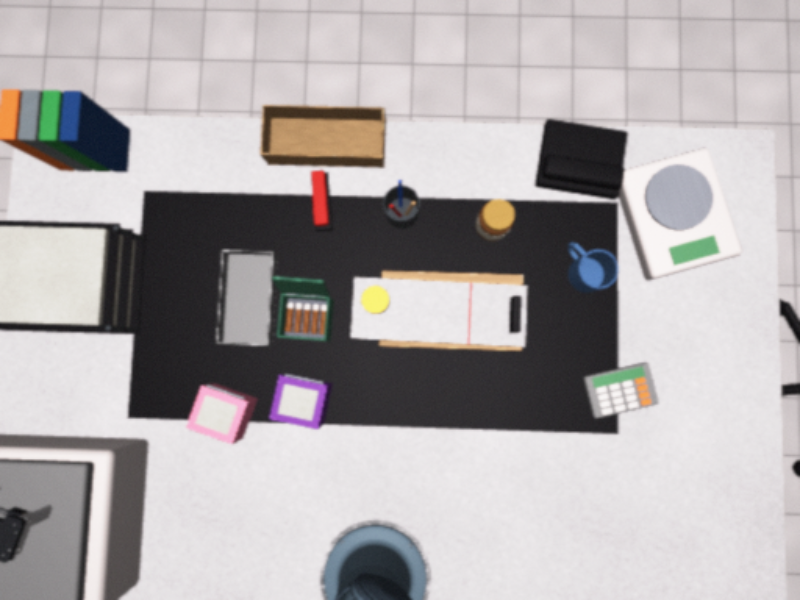

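The green box with the open lid (scene px 304,253; top px 198,204) is the seedbox. The purple one (338,223) and the pink one (382,249) are shut look-alikes. The board, with its tin, black bar and red line, lies on the stand. Next I measure the yaws and confirm the box in a crop.

```bash
python3 - <<'E'
from h import *
F={c:ctrl.grab_frame(c) for c in('scene','top')}
f=F['top']
cam=np.array(f['extrinsics']);print('cam top',-cam[:3,:3].T@cam[:3,3])
for t,z in (('board',122),('stand',110),('seedbox',70),('husk_tray',40)):
  for r in ctrl.outline_of(t,'top')[:3]:
    m=r['pixels'].astype(np.uint8); cs,_=cv2.findContours(m,0,2);c=max(cs,key=cv2.contourArea)
    b=cv2.boxPoints(cv2.minAreaRect(c)); print(t,round(r['confidence'],2),m.sum(),[tuple(ray(f,*p,z)[:2]) for p in b])
def tri(a,b):
    A=[];B=[]
    for f,(u,v) in ((F['scene'],a),(F['top'],b)):
        E=np.array(f['extrinsics'])
        P=np.array([[f['fx'],0,f['cx']],[0,f['fy'],f['cy']],[0,0,1]])@E[:3]
        yield_=P;A.append(P)
    X=cv2.triangulatePoints(A[0],A[1],np.array(a,float).reshape(2,1),np.array(b,float).reshape(2,1));return X[:3,0]/X[3]
E
python3 -c "
import cv2
import numpy as np
b=cv2.imread('pics/top.png')[165:235,170:350];a=cv2.imread('pics/scene.png')[140:280,180:340]
b=cv2.resize(b,(800,311),interpolation=2);a=cv2.resize(a,(330,289),interpolation=2)
cv2.imwrite('pics/c1.png',np.vstack([b,np.pad(a,((0,0),(0,470),(0,0)))]))"
```

```text
cam top [ 473.75575426  -73.971651   1272.78160391]
board 0.74 4187 [(np.float64(490.6), np.float64(58.6)), (np.float64(615.4), np.float64(58.6)), (np.float64(611.5), np.float64(-291.7)), (np.float64(487.5), np.float64(-288.3))]
board 0.37 827 [(np.float64(613.2), np.float64(-2.1)), (np.float64(632.8), np.float64(-2.4)), (np.float64(626.5), np.float64(-276.7)), (np.float64(607.0), np.float64(-276.0))]
board 0.22 1291 [(np.float64(609.9), np.float64(210.9)), (np.float64(613.0), np.float64(96.2)), (np.float64(489.9), np.float64(91.3)), (np.float64(486.6), np.float64(204.8))]
stand 0.86 543 [(np.float64(611.8), np.float64(-4.7)), (np.float64(630.8), np.float64(-4.8)), (np.float64(627.5), np.float64(-278.5)), (np.float64(608.5), np.float64(-278.0))]
seedbox 0.97 1075 [(np.float64(327.1), np.float64(222.2)), (np.float64(423.3), np.float64(204.6)), (np.float64(401.5), np.float64(93.3)), (np.float64(305.8), np.float64(111.7))]
seedbox 0.67 1182 [(np.float64(304.4), np.float64(390.5)), (np.float64(404.2), np.float64(358.9)), (np.float64(367.0), np.float64(247.0)), (np.float64(268.0), np.float64(279.2))]
seedbox 0.6 1283 [(np.float64(616.0), np.float64(223.8)), (np.float64(619.3), np.float64(103.9)), (np.float64(490.6), np.float64(98.7)), (np.float64(487.2), np.float64(217.4))]
husk_tray 0.79 2141 [(np.float64(476.6), np.float64(348.4)), (np.float64(677.1), np.float64(347.5)), (np.float64(672.7), np.float64(227.4)), (np.float64(472.7), np.float64(230.0))]
```

View pics/c1.png

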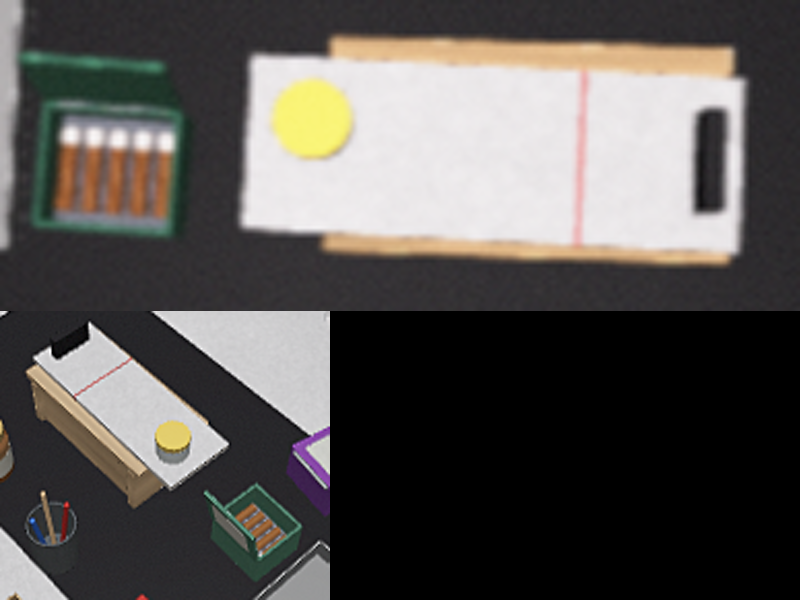

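Run:
```python
from h import *
f=ctrl.grab_frame('top')
def R(u,v,z): return ray(f,170+u/4.4444-.5*0.775,165+v/4.4444-.5*0.775,z)[:2]
P=dict(stand=[R(331,38,110),R(323,252,110),R(730,263,110),R(735,46,110)],board=[R(249,53,122),R(240,229,122),R(737,254,122),R(746,79,122)],red=[R(587,72,122),R(578,246,122)])
for k,v in P.items():
    v=np.array(v);print(k,v.tolist(),v.mean(0))
    if len(v)==4:
        for a,b in((1,2),(0,3)):
            d=v[a]-v[b];print(' yaw deg of +y',np.degrees(np.arctan2(-d[0],d[1])),np.linalg.norm(d))
        d=v[0]-v[1];print(' yaw x',np.degrees(np.arctan2(d[1],d[0])),np.linalg.norm(d))
print('bar',R(711,161,167))
print('box corners',R(43,103,70),R(183,109,70),R(32,226,70),R(175,236,70))
print('lid tip',R(21,54,160),R(165,64,160))
```

```text
stand [[629.1, 1.4], [479.4, 2.0], [480.0, -279.2], [630.9, -280.9]] [ 554.85  -139.175]
 yaw deg of +y 0.12225254458589478 281.2006401130694
 yaw deg of +y 0.36532414279772046 282.3057385176574
 yaw x -0.2296411731966412 149.7012023999808
board [[615.4, 57.2], [493.5, 58.9], [486.2, -281.7], [606.6, -286.6]] [ 550.425 -113.05 ]
 yaw deg of +y -1.2278190363001222 340.6782206129414
 yaw deg of +y -1.466238482315687 343.91260517753636
 yaw x -0.7989869678700533 121.91185340236606
red [[608.5, -177.1], [488.5, -173.3]] [ 548.5 -175.2]
bar [ 546.3 -255.8]
box corners [581.3 211.4] [579.8 109.5] [492.2 215. ] [488.  111.5]
lid tip [606.  206.5] [601.8 109.1]
```

The box position holds up: green, centre about (535,162), hinge x≈580, and the lid leaning to +x with its tip near x 604. First I align the tool, then go over to the lid's outer side.

{"fn": "carry_out", "kwargs": {"rows": [[[0, 0, 0, 0, -5.1], [0, 0, 0, 0, -5.1], [0, 0, 0, 0, -5.1], [0, -0.0238, -0.0225, 0, 0], [0, -0.0238, -0.0225, 0, 0], [0, -0.0238, -0.0225, 0, 0], [0, -0.0238, -0.0225, 0, 0], [0, -0.0238, -0.0225, 0, 0], [0, -0.0238, -0.0225, 0, 0], [0, -0.0238, -0.0225, 0, 0]]]}}

```text
time: 2.68
position: [349.2, 460.8, 227.6]
ee_rot: [0.0, 0.011, 1.0, 0.0]
contact_force: [-0.5, 1.1, 0.2]
width: 30.8
```

{"fn": "carry_out", "kwargs": {"rows": [[[0, -0.0238, -0.0225, 0, 0], [0, -0.0238, -0.0225, 0, 0], [0, -0.0238, -0.0225, 0, 0], [0, -0.0238, -0.0225, 0, 0], [0, -0.0238, -0.0225, 0, 0], [0, -0.0238, -0.0225, 0, 0], [0, -0.0238, -0.0225, 0, 0], [0, -0.0238, -0.0225, 0, 0], [0, -0.0238, -0.0225, 0, 0], [0, -0.0238, -0.0225, 0, 0]]]}}

```text
time: 3.52
position: [582.3, 230.6, 227.6]
ee_rot: [0.0, 0.011, 1.0, 0.0]
contact_force: [-0.1, 0.2, -0.0]
width: 0.4
```

{"fn": "carry_out", "kwargs": {"rows": [[[0, -0.0187, -0.0168, 0, 0], [0, -0.0187, -0.0168, 0, 0], [0, -0.0187, -0.0168, 0, 0], [0, -0.0187, -0.0168, 0, 0], [0, 0, 0, 0.019, 0], [0, 0, 0, 0.019, 0], [0, 0, 0, 0.019, 0], [0, 0, 0, 0.0185, 0], [0, 0.012, 0, 0, 0], [0, 0.012, 0, 0, 0]]]}}

```text
time: 4.35
position: [629.5, 163.3, 149.8]
ee_rot: [-0.002, 0.011, 1.0, -0.0]
contact_force: [0.3, -0.1, -0.2]
width: 0.7
```

{"fn": "carry_out", "kwargs": {"rows": [[[0, 0.006, 0, 0, 0], [0, 0.006, 0, 0, 0], [0, 0.006, 0, 0, 0], [0, 0.006, 0, 0, 0], [0, 0.006, 0, 0, 0], [0, 0.006, 0, 0, 0], [0, 0.008, 0, 0.001, 0], [0, 0.008, 0, 0.001, 0], [0, 0.008, 0, 0.001, 0], [0, 0.007, 0, 0.002, 0]]]}}

```text
time: 5.18
position: [562.6, 165.1, 146.6]
ee_rot: [-0.0, 0.011, 1.0, -0.0]
contact_force: [2.5, 0.1, -1.0]
width: 0.3
```

{"fn": "carry_out", "kwargs": {"rows": [[[0, 0.0065, 0, 0.0035, 0], [0, 0.0065, 0, 0.004, 0], [0, 0.0055, 0, 0.0055, 0], [0, 0.0055, 0, 0.0055, 0], [0, 0.0035, 0, 0.007, 0], [0, 0.0035, 0, 0.007, 0], [0, 0.002, 0, 0.006, 0], [0, 0.002, 0, 0.005, 0], [0, 0, 0, 0.003, 0], [0, 0, 0, 0, 0]]]}}

```text
time: 6.02
position: [527.9, 165.6, 99.3]
ee_rot: [-0.001, 0.011, 1.0, -0.0]
contact_force: [0.1, 0.6, 1.1]
width: 0.5
```

{"fn": "carry_out", "kwargs": {"rows": [[[0, 0, 0, 0.001, 0], [0, 0, 0, 0.001, 0], [0, 0, 0, 0.001, 0], [0, 0, 0, 0, 0]]]}}

```text
time: 6.35
position: [528.9, 165.7, 98.7]
ee_rot: [-0.0, 0.011, 1.0, -0.0]
contact_force: [-3.9, -1.4, 7.5]
width: 0.2
```

{"fn": "carry_out", "kwargs": {"rows": [[[0, 0, 0, 0.0015, 0], [0, 0, 0, 0.0015, 0], [0, 0, 0, 0, 0]]]}}

```text
time: 6.6
position: [529.1, 165.8, 98.4]
ee_rot: [-0.001, 0.011, 1.0, -0.0]
contact_force: [-12.9, -2.9, 24.6]
width: 0.5
```

{"fn": "carry_out", "kwargs": {"rows": [[[0, 0, 0, -0.006, 0], [0, 0, 0, -0.02, 0], [0, 0, 0, -0.035, 0], [0, 0, 0, -0.035, 0], [0, 0, 0, -0.035, 0], [1, 0, 0, -0.02, 0], [1, 0, 0, 0, 0]]]}}

```text
time: 7.18
position: [531.6, 166.1, 251.7]
ee_rot: [0.005, 0.011, 1.0, 0.001]
contact_force: [0.1, 0.3, 0.9]
width: 10.6
```

Run:
```python
from h import *
f=ctrl.grab_frame('scene');g=ctrl.grab_frame('top')
for c in('scene','top'):
  for t in ('lid_hinge','board_grip','board_mark','tin'):
    for r in ctrl.landmark_of(t,c)[:1]: print(c,t,round(r['confidence'],2),np.round(r['location'],1))
a=cv2.resize(f['pixels'][180:300,240:400],(800,600))
save('c2',{'pixels':a});s=ctrl.read_state();print(s['position'],s['time'],s['width'])
```

```text
scene lid_hinge 0.68 [408.2 152.   71.9]
scene board_grip 0.72 [ 546.8 -256.7  149.5]
scene board_mark 0.77 [ 545.3 -178.8  121.3]
scene tin 0.53 [569.2   6.4 121. ]
top lid_hinge 0.94 [404.4 155.7  71.6]
top board_grip 0.97 [ 544.2 -258.2  148.4]
top board_mark 0.84 [ 547.3 -172.2  121.3]
top tin 0.76 [567.    8.8 119.9]
[528.3000873  165.75474558 244.46285851] 7.6833 50.44491106166708
```

View pics/c2.png

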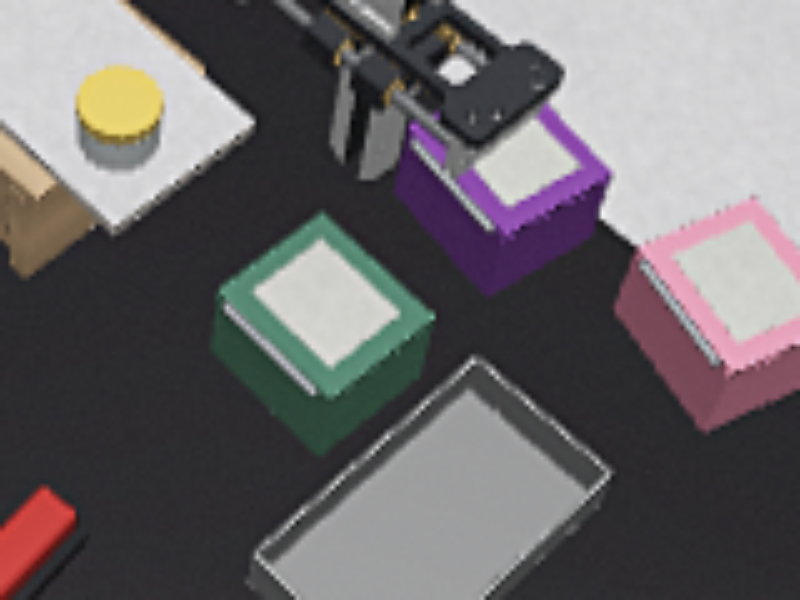

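The green lid lies flat on its box (crop 325,300). Next, over to the bar.

{"fn": "carry_out", "kwargs": {"rows": [[[1, -0.0018, -0.0282, 0, 0], [1, -0.0018, -0.0282, 0, 0], [1, -0.0018, -0.0282, 0, 0], [1, -0.0018, -0.0282, 0, 0], [1, -0.0018, -0.0282, 0, 0], [1, -0.0018, -0.0282, 0, 0], [1, -0.0018, -0.0282, 0, 0], [1, -0.0018, -0.0282, 0, 0], [1, -0.0018, -0.0282, 0, 0], [1, -0.0018, -0.0282, 0, 0]]]}}

```text
time: 8.52
position: [540.3, -117.9, 245.2]
ee_rot: [-0.0, 0.011, 1.0, 0.0]
contact_force: [0.1, 0.4, 0.0]
width: 93.9
```

{"fn": "carry_out", "kwargs": {"rows": [[[1, -0.0018, -0.0282, 0, 0], [1, -0.0018, -0.0282, 0, 0], [1, -0.0018, -0.0282, 0, 0], [1, -0.0018, -0.0282, 0, 0], [1, -0.0018, -0.0282, 0, 0], [1, 0, 0, 0, 0], [1, 0, 0, 0.025, 0], [1, 0, 0, 0.02, 0], [1, 0, 0, 0, 0], [1, 0, 0, 0, 0]]]}}

```text
time: 9.35
position: [545.8, -256.7, 199.3]
ee_rot: [-0.001, 0.011, 1.0, 0.001]
contact_force: [-1.5, 0.2, 0.5]
width: 94.1
```

Run:
```python
from h import *
f=ctrl.grab_frame('scene')
for t in ('board_grip','board_mark'):
    for r in ctrl.landmark_of(t,'scene')[:1]: print(t,round(r['confidence'],2),np.round(r['location'],1))
s=ctrl.read_state();print(s['position'],s['ee_rot'],s['time'],s['width'])
p=s['position']; d=p+np.array([0,0,-22]);print(proj(f,d),proj(f,d+[0,47,0]),proj(f,d-[0,47,0]))
save('c3',{'pixels':cv2.resize(f['pixels'][90:210,150:310],(800,600))})
```

```text
board_grip 0.68 [ 545.7 -255.8  150.4]
board_mark 0.72 [ 547.6 -177.2  118.8]
[ 547.25609106 -257.82036129  202.21907272] [ 1.09334681e-03  1.06520702e-02  9.99942381e-01 -7.56969122e-04] 9.5 94.03353303017455
[213.2 146. ] [222.3 153.7] [204.4 138.5]
```

View pics/c3.png

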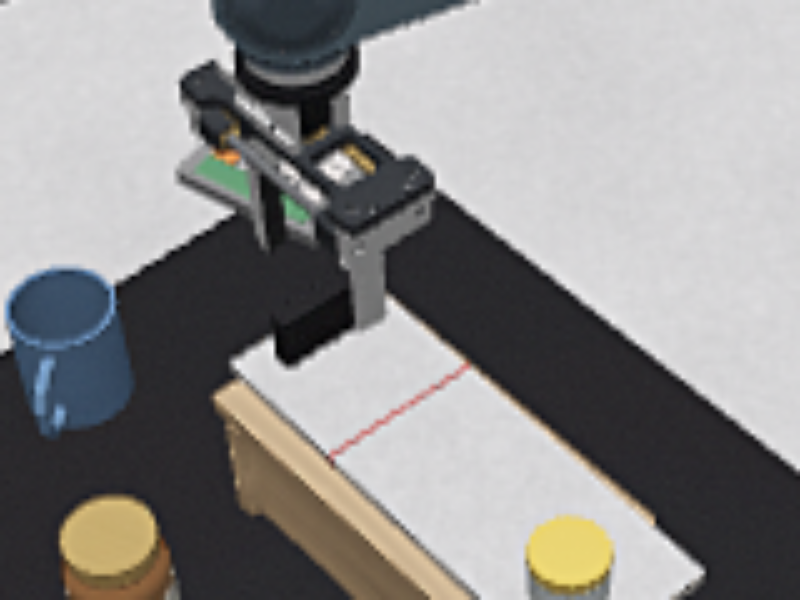

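The fingers straddle the bar (crop 310,320). I go down and close in steps.

{"fn": "carry_out", "kwargs": {"rows": [[[1, 0, 0, 0.015, 0], [1, 0, 0, 0.015, 0], [1, 0, 0, 0.01, 0], [1, 0, 0, 0.006, 0], [1, 0, 0, 0.003, 0], [0.4, 0, 0, 0, 0], [0.4, 0, 0, 0, 0], [0.4, 0, 0, 0, 0], [0.4, 0, 0, 0, 0], [0.4, 0, 0, 0, 0]]]}}

```text
time: 10.33
position: [546.7, -257.9, 152.1]
ee_rot: [0.0, 0.011, 1.0, -0.0]
contact_force: [0.3, 0.8, 0.4]
width: 64.1
```

{"fn": "carry_out", "kwargs": {"rows": [[[0.3, 0, 0, 0, 0], [0.25, 0, 0, 0, 0], [0.2, 0, 0, 0, 0], [0.18, 0, 0, 0, 0], [0.16, 0, 0, 0, 0], [0, 0, 0, 0, 0], [0, 0, 0, 0, 0], [0, 0, 0, 0, 0], [0, 0, 0, 0, 0], [0, 0, 0, 0, 0]]]}}

```text
time: 11.17
position: [546.4, -258.1, 151.4]
ee_rot: [0.0, 0.011, 1.0, -0.0]
contact_force: [0.2, -2.3, -0.8]
width: 15.8
```

Run:
```python
from h import *
g=ctrl.grab_frame('top');f=ctrl.grab_frame('scene')
for c in('scene','top'):
  for t in ('board_grip','board_mark','tin'):
    for r in ctrl.landmark_of(t,c)[:1]: print(c,t,round(r['confidence'],2),np.round(r['location'],1))
for i in range(4):
  s=ctrl.read_state();print(s['position'],s['width'],s['contact_force'],s['time']);ctrl.grab_frame('top')
```

```text
scene board_grip 0.9 [ 547.  -258.6  147.8]
scene board_mark 0.75 [ 547.5 -176.2  117.6]
scene tin 0.86 [567.1   5.6 121.9]
top board_grip 0.64 [ 649.3 -437.6   -0.7]
top board_mark 0.79 [ 546.8 -171.9  120.8]
top tin 0.49 [567.   11.1 121.3]
[ 546.40777569 -257.77150343  151.45255985] 15.763129018022914 [-0.50824727 -2.00174102 -2.17091095] 11.5667
[ 546.42100912 -257.77359927  151.43991387] 15.661933964649807 [-0.64915371 -3.04720517 -1.37320218] 11.6167
[ 546.43206178 -257.72601631  151.44126791] 15.840901019217423 [ 0.2510104  -3.05885529 -1.02025603] 11.6667
[ 546.44409367 -257.68522509  151.44962667] 15.792988783233206 [-0.85886406 -2.71351018 -0.99234177] 11.7167
```

{"fn": "carry_out", "kwargs": {"rows": [[[0, 0, 0, 0.0005, 0], [0, 0, 0.001, 0, 0], [0, 0, 0.002, 0, 0], [0, 0.0001, 0.003, 0, 0], [0, 0.0001, 0.004, 0, 0], [0, 0.0001, 0.004, 0, 0], [0, 0.0001, 0.004, 0, 0], [0, 0.0001, 0.004, 0, 0], [0, 0.0001, 0.004, 0, 0], [0, 0.0001, 0.004, 0, 0]]]}}

```text
time: 12.6
position: [546.7, -227.5, 151.4]
ee_rot: [0.0, 0.011, 1.0, -0.001]
contact_force: [-1.0, -9.2, 3.7]
width: 16.1
```

{"fn": "carry_out", "kwargs": {"rows": [[[0, 0.0001, 0.004, 0, 0], [0, 0.0001, 0.004, 0, 0], [0, 0.0001, 0.004, 0, 0], [0, 0.0001, 0.004, 0, 0], [0, 0.0001, 0.004, 0, 0], [0, 0.0001, 0.004, 0, 0], [0, 0.0001, 0.004, 0, 0], [0, 0.0001, 0.004, 0, 0], [0, 0.0001, 0.003, 0, 0], [0, 0.0001, 0.002, 0, 0]]]}}

```text
time: 13.43
position: [546.5, -190.4, 151.5]
ee_rot: [0.0, 0.011, 1.0, -0.0]
contact_force: [-0.3, -6.3, 4.8]
width: 16.0
```

{"fn": "carry_out", "kwargs": {"rows": [[[0, 0.0001, 0.003, 0, 0], [0, 0.0001, 0.004, 0, 0], [0, 0.0001, 0.005, 0, 0], [0, 0.0001, 0.005, 0, 0], [0, 0.0001, 0.005, 0, 0], [0, 0.0001, 0.005, 0, 0], [0, 0.0001, 0.005, 0, 0], [0, 0.0001, 0.005, 0, 0], [0, 0.0001, 0.005, 0, 0], [0, 0.0001, 0.005, 0, 0]]]}}

```text
time: 14.27
position: [546.4, -143.6, 151.5]
ee_rot: [0.0, 0.011, 1.0, -0.001]
contact_force: [0.3, -5.2, 3.7]
width: 15.9
```

{"fn": "carry_out", "kwargs": {"rows": [[[0, 0.0001, 0.005, 0, 0], [0, 0.0001, 0.005, 0, 0], [0, 0.0001, 0.005, 0, 0], [0, 0.0001, 0.005, 0, 0], [0, 0.0001, 0.005, 0, 0], [0, 0.0001, 0.005, 0, 0], [0, 0.0001, 0.004, 0, 0], [0, 0.0001, 0.003, 0, 0], [0, 0.0001, 0.002, 0, 0], [0, 0, 0, 0, 0]]]}}

```text
time: 15.1
position: [546.4, -104.5, 151.6]
ee_rot: [0.0, 0.01, 1.0, -0.001]
contact_force: [0.6, -4.6, 4.1]
width: 16.1
```

Run:
```python
from h import *
F={c:ctrl.grab_frame(c) for c in('scene','top')}
for c in('scene','top'):
  for t in ('board_grip','board_mark','tin','stand_edge','stand'):
    for r in ctrl.landmark_of(t,c)[:1]: print(c,t,round(r['confidence'],2),np.round(r['location'],1))
s=ctrl.read_state();print(s['position'],s['width'],s['contact_force'],s['time'])
a=cv2.resize(F['scene']['pixels'][130:250,190:350],(520,390),interpolation=2)
u0,v0=proj(F['top'],[555,0,115]).astype(int);print(u0,v0)
b=cv2.resize(F['top']['pixels'][v0-35:v0+35,u0-65:u0+65],(780,420),interpolation=2);save('d1t',{'pixels':b});save('d1s',{'pixels':a})
```

```text
scene board_grip 0.7 [ 547.8 -104.3  151.4]
scene board_mark 0.66 [545.7 -20.8 116.6]
scene tin 0.53 [543.8 -24.6 117.6]
scene stand_edge 0.9 [555.8  -1.8 106.3]
scene stand 0.88 [ 554.7 -140.8   -5. ]
top board_grip 0.81 [ 544.7 -105.3  149.6]
top board_mark 0.84 [549.3 -19.  118.1]
top tin 0.62 [567.  163.5 119.4]
[ 546.46264377 -104.54427576  151.44928855] 15.510230408287699 [ 0.22521624 -3.90641766  4.31360591] 15.7
243 196
```

View pics/d1t.png

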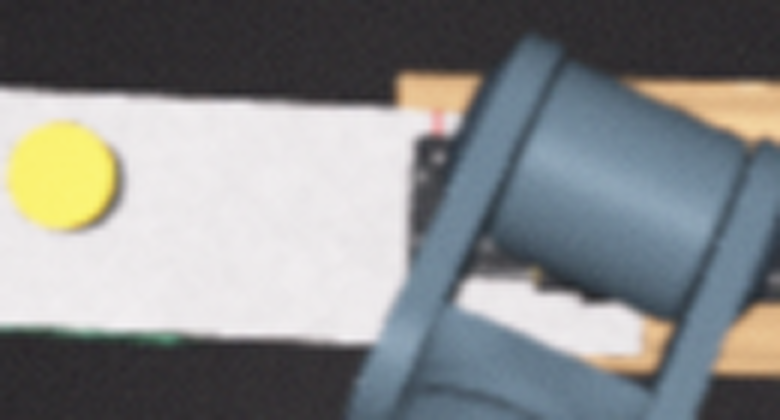

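View pics/d1s.png

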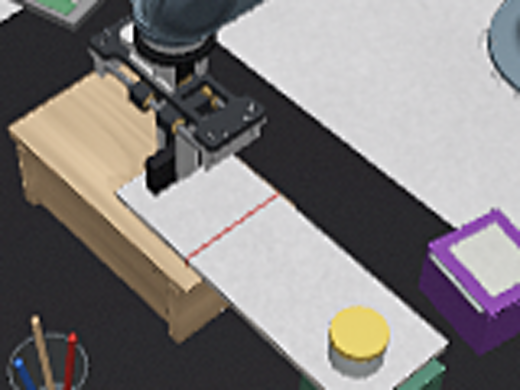

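Run:
```python
from h import *
f=ctrl.grab_frame('top')
k=lambda x,y,z:ray(f,178+x/6-.42,161+y/6-.42,z)
print('edge',k(397,75,110),'red',k(438,122,122))
g=ctrl.grab_frame('scene')
q=lambda x,y,z:ray(g,190+x/3.25-.35,130+y/3.25-.35,z)
print('red ends',q(187,262,122),q(278,196,122),'corner',q(193,290,110))
print('edge line proj px', [((proj(g,[x,0,110])-[190,130])*3.25) for x in(480,630)])
for c in ('scene','top'):
  for i in range(3):
    ctrl.grab_frame(c);print(c,[np.round(r['location'],1) for t in('board_mark','stand_edge') for r in ctrl.landmark_of(t,c)[:1]])
```

```text
edge [629.3   2.5 110. ] red [603.9 -20.2 122. ]
red ends [611.8 -18.1 122. ] [491.2 -16.8 122. ] corner [623.9   3.8 110. ]
edge line proj px [array([296.075, 206.05 ]), array([184.6, 289.9])]
scene [array([543.5, -20.9, 121.9]), array([5.559e+02, 4.000e-01, 1.055e+02])]
scene [array([548.4, -21.9, 119.7])]
scene [array([547.5, -21.1, 120. ])]
top [array([548.5, -19. , 118.8])]
top [array([549.3, -19.1, 121.7])]
top [array([547.6, -18.3, 120.6])]
```

{"fn": "carry_out", "kwargs": {"rows": [[[0, 0, 0.002, 0, 0], [0, 0.0001, 0.003, 0, 0], [0, 0.0001, 0.004, 0, 0], [0, 0.0001, 0.004, 0, 0], [0, 0.0001, 0.003, 0, 0], [0, 0, 0.003, 0, 0], [0, 0, 0.0015, 0, 0], [0, 0, 0, 0, 0], [0, 0, 0, 0, 0]]]}}

```text
time: 17.45
position: [546.6, -84.7, 151.6]
ee_rot: [0.0, 0.011, 1.0, -0.001]
contact_force: [0.6, -5.4, 5.2]
width: 15.8
```

Run:
```python
from h import *
F={c:ctrl.grab_frame(c) for c in('scene','top')}
for c in('scene','top'):
  for t in ('board_grip','board_mark','tin','stand_edge','mug','jar','stapler'):
    for r in ctrl.landmark_of(t,c)[:1]: print(c,t,round(r['confidence'],2),np.round(r['location'],1))
s=ctrl.read_state();print(s['position'],s['width'],s['contact_force'],s['wrist_torque'],s['time'])
g=F['scene'];print([((proj(g,[x,1,z])-[205,155])*8) for x,z in((480,110),(630,110),(490,122),(610,122))])
a=cv2.resize(g['pixels'][155:230,205:305],(800,600),interpolation=2)
save('e1',{'pixels':a})
b=cv2.resize(F['top']['pixels'][161:231,178:308],(780,420),interpolation=2);save('e2',{'pixels':b})
```

```text
scene board_grip 0.82 [551.  -81.9 149. ]
scene board_mark 0.83 [547.2  -3.7 120. ]
scene tin 0.91 [567.7 178.7 120.6]
scene stand_edge 0.88 [554.5  -1.2 107.6]
scene mug 0.83 [ 649.2 -440.     4.7]
scene jar 0.76 [ 753.4 -228.6   -3.4]
scene stapler 0.88 [790.7 144.8   2. ]
top board_grip 0.81 [545.8 -80.7 150.8]
top board_mark 0.61 [550.6   4.6 120.4]
top tin 0.75 [567.9 185.4 119.1]
top jar 0.75 [ 752.8 -225.8    2.2]
[546.56022642 -84.65747685 151.59523654] 15.670031571508998 [ 0.85615627 -5.77992819  6.61315395] [-1.11815039  0.06845679  0.01127385] 18.25
[array([610.4, 308.8]), array([336. , 515.2]), array([594.4, 304. ]), array([373.6, 469.6])]
```

View pics/e1.png

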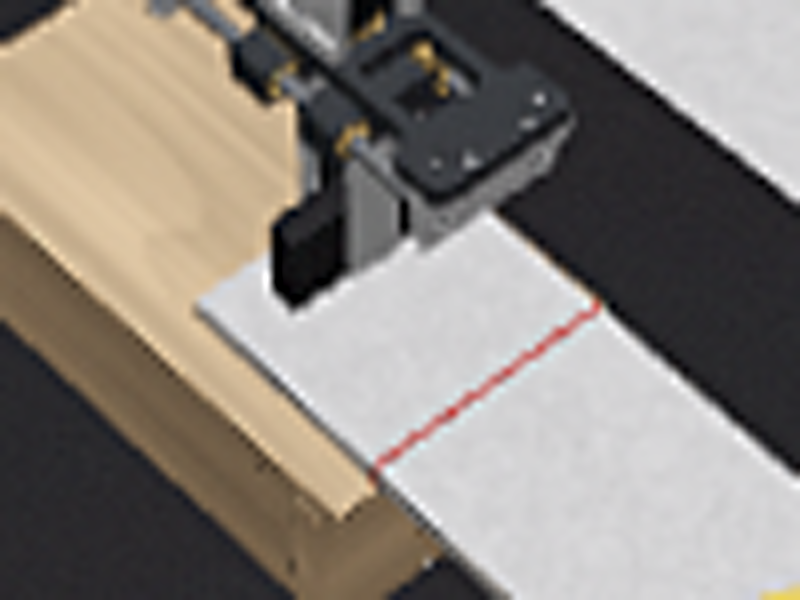

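View pics/e2.png

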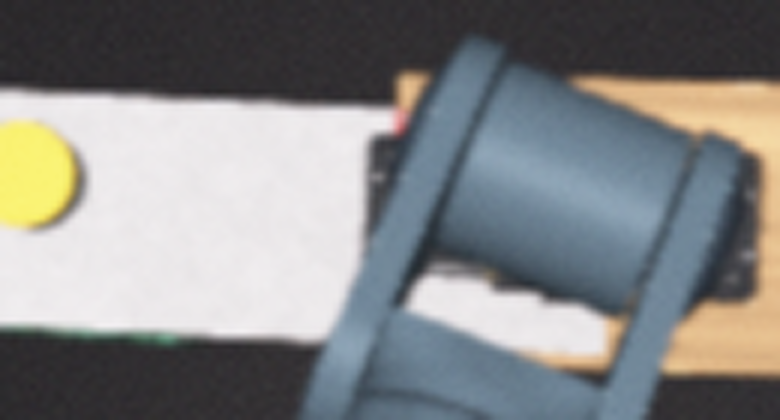

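{"fn": "carry_out", "kwargs": {"rows": [[[0, 0, 0.0005, 0, 0], [0, 0, 0.0005, 0, 0], [0, 0, 0, 0, 0], [0, 0, 0, 0, 0], [0, 0, 0, 0, 0], [0, 0, 0, 0, 0]]]}}

```text
time: 18.75
position: [546.6, -84.1, 151.7]
ee_rot: [0.0, 0.011, 1.0, -0.001]
contact_force: [0.3, -7.3, 6.0]
width: 16.0
```

Run:
```python
from h import *
F=ctrl.grab_frame('scene')
for r in ctrl.landmark_of('tin','scene')[:1]+ctrl.landmark_of('board_mark','scene')[:1]: print(np.round(r['location'],1))
s=ctrl.read_state();print(s['position'],s['ee_rot'],s['width'],s['contact_force'],np.abs(s['joint_velocities']).max(),s['time'])
save('z1',{'pixels':cv2.resize(F['pixels'],(800,600))})
```

```text
[568.3 180.7 121. ]
[550.3  -1.  121.2]
[546.57613745 -84.04956019 151.66698474] [ 4.25385304e-04  1.07354700e-02  9.99941651e-01 -1.12404772e-03] 15.60499717203313 [-0.1486169  -7.03867479  4.934701  ] 0.0017554078164908843 18.9
```

View pics/z1.png

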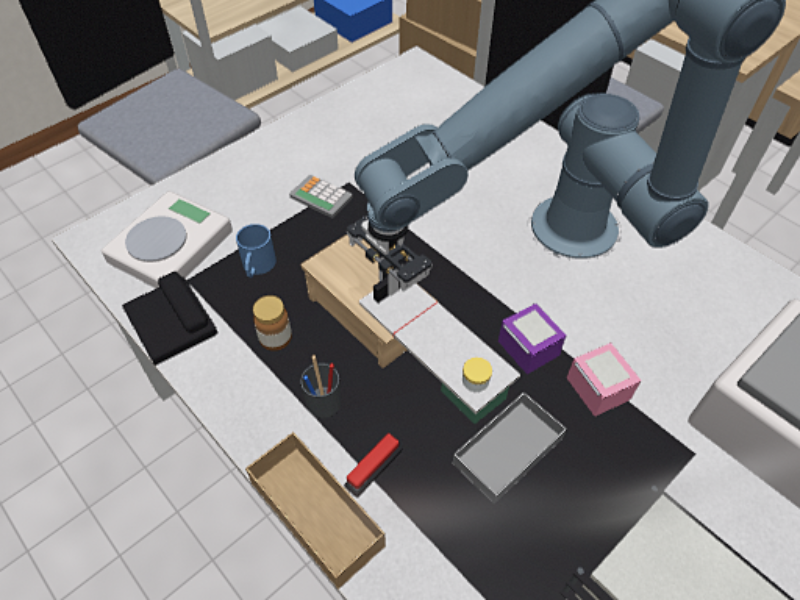

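The tin is standing on the board's outer end (478,370), the red line (415,318) is level with the stand's edge, and everything else is where it was. I hand it in.

```bash
python3 -c "
from workcell import ctrl
ctrl.job_done()"
```

```text
the job is handed in; nothing more can be done
```

The job is done and handed in at about 19 s. I shut the green box's lid, then slid the board out by its bar about 174 mm, and the gripper still holds it there.

- **Lid:** I pushed it down until it stopped, with the fingertips at about 76.5 mm and pressing with roughly 25 N. A close-up showed it lying flat.
- **Board position:** The gripper reading puts the red line at y ≈ 0.9 mm. The stand's edge came out at about 1 mm from the pictures taken together.
- **Flat and still:** The tool height stayed within about 0.3 mm during the slide, so the board was not lifted. At the end the joints were practically still.
- **Tin and other things:** The tin stayed standing on the outer end. The last picture showed nothing else moved.

**Disagreements:**
- Single estimates of the stand's edge ran from about -2 to +4 mm, so the line may be a millimetre or two off level.
- The network's readings of the red line varied by a few millimetres; one top-view reading was +4.6 mm.
- The board keeps the roughly 1.3° skew to the stand that it started with.

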